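# Clamp a clock wheel and lock the jaw through the L-slot

### The job

Close the sliding jaw of the holding fixture onto the brass clock wheel and lock it: with the fingertips, push the blue knob all the way along the long leg of its L-shaped slot, then round the corner and fully home to the end of the short leg. Only push the knob, never pinch it between the fingers or lift it, and leave the oil bottle, the loupe and the red oil pot beside the fixture undisturbed.

Things in the scene. Friction and masses are not known exactly. Their poses are not given: they have to be found in the camera images.
- fixture: Wheel-holding fixture fixed to the bench: grey base plate 230 x 110 x 12 mm. Origin on the underside, on the long centre line, 80 mm from the slot end and 150 mm from the wheel end. x axis: lengthwise from the slot end to the wheel, the knob's way along the long leg (50 mm); y axis: the knob's way along the short leg (35 mm); z up. Nothing on it but the knob stands above 36 mm.
- knob_top (a point): Centre of the blue knob's top, 66 mm above the bench. The knob is 30 x 30 mm square in plan (sides along the fixture's x and y, edges rounded 4 mm), sides from 36 to 66 mm up; a 12 mm pin under it runs in the slot. It slides without turning or tilting and stays where it is left; pushing takes about 3 N on either leg, and it stops hard at the slot's walls.
- slot_start (a point): The L-shaped slot is 16 mm wide, in a steel cover plate 100 x 95 mm whose upper side is 30 mm above the bench. This point lies on that side, on the knob's axis when the knob is at the outer end of the long leg (jaw fully open).
- slot_corner (a point): The same for the corner of the slot, 50 mm from slot_start along the fixture's x axis: the knob's axis is here when the long leg is finished.
- slot_end (a point): The same for the end of the short leg, 35 mm from slot_corner along the fixture's y axis: the knob's axis is here when the jaw is locked.
- jaw (a joint): Travel of the sliding jaw and the knob along the fixture's x axis (m): 0 = open, at slot_start; 0.050 = closed on the wheel, at the corner. It starts between 0 and 0.018. The knob can go sideways only in the last 4 mm.
- lock (a joint): Travel of the knob along the short leg, along the fixture's y axis (m): 0 = in line with the long leg, 0.035 = at the end, locked.
- lift (a joint): How far the knob is raised out of the slot (m): 0 = seated by its own weight of about 0.19 kg; 0.015 at most.
- knob_rear: The knob's side that faces away from the wheel (fixture's -x side), 21 x 29 mm; origin at the middle of this face, 51 mm above the bench. Pushing on it moves the knob along the long leg.
- knob_front: The opposite side of the knob, facing the wheel (+x); origin at the middle of this face.
- knob_right: The knob's side that faces the fixture's -y; origin at the middle of this face. Pushing on it at the corner moves the knob along the short leg.
- knob_left: The opposite side of the knob, facing the fixture's +y; origin at the middle of this face.
- oil_bottle: Loose bystander: small yellow oil bottle with a black spout, 25 mm across, 62 mm high, standing on the bench beside the fixture. Origin at the centre of its foot.
- loupe: Loose bystander: black tapered eye loupe, 35 mm across, 32 mm high, standing near the fixture's slot end. Origin at the centre of its foot.
- oil_cup: Loose bystander: red turned oil pot with a lid, 34 mm across, 34 mm high, standing beyond the fixture's wheel end. Origin at the centre of its foot. Beyond it on the right stands a fixed brown clock case, over 0.4 m high, front at x = 0.64 m, from y = 0.02 to -0.43 m: keep arm and gripper clear of it, also on the way to the fixture.
- clock_wheel: Brass clock wheel, 40 mm across, its arbor up to 34 mm above the bench, held on the fixture between a sliding and a fixed jaw (both 34 mm high); it cannot come off. Origin at the foot of the arbor, 12 mm above the bench.

How it is judged (in metres and radians):
On the way:
1. the knob has reached the corner: the jaw is closed to within 5 mm (value of joint jaw above 0.045 m), for 0.1 s.
At the end, for the whole second after the job is handed in: The knob stands within 4 mm of the end of the short leg (lock over 0.031 m), with the jaw closed (over 0.0445 m), seated (raised less than 3 mm) and at rest; the oil bottle, the loupe and the oil pot are within 20 mm of where they stood (value of joint jaw above 0.0445 m and value of joint lock above 0.031 m and value of joint lift below 0.003 m and velocity of joint lock between -0.01 and 0.01 m/s and velocity of joint jaw between -0.01 and 0.01 m/s and distance of each of oil_bottle, loupe, oil_cup from where it was at the start of the episode below 0.02 m); the robot touches nothing.
It fails at once if the knob is lifted more than 5 mm (value of joint lift above 0.005 m).
It fails at once if the knob is pinched: the fingers press on two opposite sides of it at once (over 1.5 N each) ((contact force between the fingers and knob_rear above 1.5 N and contact force between the fingers and knob_front above 1.5 N) or (contact force between the fingers and knob_left above 1.5 N and contact force between the fingers and knob_right above 1.5 N)).
It fails at once if the oil bottle is pushed more than 20 mm, lifted or tipped over (distance of oil_bottle from where it was at the start of the episode above 0.02 m or angle between oil_bottle's own z axis and vertical above 0.5 rad).
It fails at once if the loupe is pushed more than 20 mm, lifted or tipped over (distance of loupe from where it was at the start of the episode above 0.02 m or angle between loupe's own z axis and vertical above 0.5 rad).
It fails at once if the red oil pot is pushed more than 20 mm, lifted or tipped over (distance of oil_cup from where it was at the start of the episode above 0.02 m or angle between oil_cup's own z axis and vertical above 0.5 rad).
It also fails if it takes over 40 s, if anything falls off the work surface, if the arm or the gripper's body presses on something with over 40 N, if the wrist force passes 120 N, or if a joint passes its speed limit or range.

### The arm

A 6-joint arm with a two-finger parallel gripper is mounted at the origin on a cart in front of the work surface, level with it; the furniture and walls round the work are solid. World frame = base frame: x ahead of the robot, y to its left, z up, the work surface at z = 0. Lengths are in m, angles in degrees, forces in N, time in s.
With the tool pointing down it reaches from about 0.25 to 0.725 m from the base axis. Payload 9.7 kg.
Tool frame: the origin (TCP) lies at the very end of the fingers, on their centre line; the grasp point (between the pads) lies grasp_offset behind it (grasp_offset is the distance from the TCP to the grasp point, in m); z points along the fingers, y is the line along which they close (so a half turn about z gives the same grasp; the last joint's range is limited). The gripper opens to 85 mm and grips with 20 to 120 N. Pads are 22 mm wide; open, the fingers measure 114 mm over their backs; the gripper's body (76 mm by 85 mm) begins 54 mm behind the grasp point. The pads swing forward as they close: fully open they stand 13 mm farther back than shut.
Start: joints at [73.281, 4.979, 10.078, 95.1, 0, 90], TCP at [0.158, 0.527, 0.231] pointing down, gripper open.
Joint ranges: [-179.16, 179.16], [-48.56, 103.87], [-65.8, 70.77], [-126.05, 130.52], [-82.76, 87.17], [-180, 180]. Speed limits (degrees/s): [127.2, 127.2, 147.25, 180, 180, 180].

### API

Orientations are given as [roll, pitch, yaw] about the fixed x, y, z axes, in that order (R = Rz(yaw) Ry(pitch) Rx(roll)).
In Python, from workcell import get_obs, camera, calibration, job_done, recognise, cut_out, mark_of, grasp_offset gives the robot as it stands.
- The arm moves only by the tool servo_tool, never from a script. Its argument "moves" is a list of rows, each a list of 3 entries, a list of its own where there are three numbers: the turn, a rotation vector about the tool's x, y, z in degrees, then the shift along the tool's x, y, z in m, then the opening in per cent of the stroke, from 0 (shut) to 100 (fully open). In form: [[[ax, ay, az], [x, y, z], claw], ...]. A call has 1 to 12 rows; each row shifts and turns the commanded pose from where the row before left it, along the tool's axes as they then stand; what a row does not reach is not made up. A row lasts 1/10 s, in which the tool goes at most 50 mm and 8.59 degrees, less where a joint would pass 70% of its speed; a pose out of reach is approached as far as the arm can. A call is refused whole if a number of a shift passes 0.05 or a number of a turn 8.59, either way. A call with a gripper value outside its range is refused whole. The fingers move at their own pace and stop on an object; "force" is the grip in N (left out, the last holds). Time passes only in rows, so rows that do not move let the fingers close. It gives the time, the measured TCP pose, the force, the opening and the grip force at its end, in the units of the state.
- get_obs(): the state, without advancing time (a new reading comes with each control period).
- camera(name): name is "scene" or "top"; returns (picture, depth): 420x560x3 uint8, red, green, blue; 420x560 float32, m along the optical axis (not along the pixel's ray), 0 where there is no reading.
- calibration(name): a dict with "camera_matrix" (3x3 intrinsics, pixels), "R" (3x3) and "t" (3): a world point X has camera coordinates R X + t. Camera axes: x right, y down, z forward; pixel columns grow to the right and rows downward; lengths in m; the calibration is good to about 2 mm. A picture is of the moment at which its call begins. calibration takes no time and is no camera call.
- job_done(): hands the job in; it is judged then, once.
Trained networks look in the newest picture that a camera, given by its name, has taken for a name from the list of things; names that differ only in an ending like _2 or _b are one class to them, and where a whole thing is asked for, a point or a joint stands for the part that bears it (a point fixed in the world has none). Each returns a list of dicts, best first, with "score" (0 to 1); they miss things now and then, are a little off and sometimes report something else, mostly with a low value. They report only what shows in the picture. A call takes as long as a camera call.
- recognise(name, camera): "xyz" ([x, y, z] in m, in the coordinates of the camera as it stood for that picture, good to about 4 mm: the middle of the surface that is visible of it).
- cut_out(name, camera): "mask" (420x560 bool, what is visible of it).
- mark_of(name, camera): "xyz" ([x, y, z] in m, in the coordinates of the camera as it stood for that picture, good to about 4 mm: a listed point, or the origin of a listed thing).
The state is a dict: "time": time; "q": joint angles; "qd": joint speeds; "joint_efforts": joint torques, N m; "ee_pos": TCP position; "tcp_rot": TCP orientation; "wrist_force": force on the tool from outside, world axes, zero at the start; "torque": the same for the moment, N m; "opening": finger opening in m; "grasp_force": force on a finger pad.
Only numpy, scipy, OpenCV 4.12 (cv2) and the standard library are available. Lean on these libraries where they do the work, as an engineer would, in place of code of your own. Each camera call takes 0.05 s, during which the arm holds its last target. There are 200 camera calls.

## Working session

There is one attempt and no reset: what is moved stays moved. The work goes in short steps, Python scripts to look and compute and a tool call to move; the robot and the scene stay as the last step left them, time stands still between calls to the robot, and variables do not carry over. Pictures are saved under pics/ and viewed, at most 10 in all, crops included, and the job is handed in when it is done.

Besides the shell and the picture viewer there is one more tool, called after "Call:" in YAML: its name, and indented under it one key for each argument. servo_tool: Moves the arm, as the interface text tells. Its arguments: {"type":"object","properties":{"moves":{"type":"array"},"force":{"type":"number"}},"required":["moves"]}

```bash
mkdir -p pics
cat > h.py <<'E'
import numpy as np, cv2
from workcell import *
def w(p,c):
    k=calibration(c); return np.array(k["R"]).T@(np.array(p)-np.array(k["t"]))
E
python3 - <<'E'
from h import *
np.set_printoptions(precision=4,suppress=True)
ims=[]
for c in("scene","top"):
    im,d=camera(c); ims.append(im); cv2.imwrite(f"pics/{c}0.png",im[:,:,::-1])
    for n in["fixture","knob_top","slot_start","slot_corner","slot_end","knob_rear","knob_right","oil_bottle","loupe","oil_cup","clock_wheel"]:
        r=mark_of(n,c)
        print(c,n,[(w(x["xyz"],c).round(4).tolist(),round(x["score"],2)) for x in r[:2]])
o=get_obs();print(o["time"],o["ee_pos"],o["tcp_rot"],o["opening"],grasp_offset)
E
```

```text
scene fixture []
scene knob_top [([0.4856, 0.1975, 0.0632], 0.66)]
scene slot_start [([0.4937, 0.2129, 0.0321], 0.58)]
scene slot_corner [([0.4768, 0.1614, 0.03], 0.65)]
scene slot_end [([0.5069, 0.1496, 0.0291], 0.59), ([0.5975, 0.1823, 0.0017], 0.3)]
scene knob_rear []
scene knob_right [([0.4742, 0.1614, 0.0274], 0.39)]
scene oil_bottle [([0.6001, 0.1828, -0.0005], 0.83)]
scene loupe [([0.5753, 0.2872, 0.0029], 0.57), ([0.4763, 0.161, 0.029], 0.37)]
scene oil_cup [([0.4595, -0.0149, -0.0037], 0.82)]
scene clock_wheel [([0.4626, 0.0585, 0.0123], 0.42)]
top fixture [([0.4933, 0.1581, 0.0022], 0.7)]
top knob_top [([0.4905, 0.1922, 0.0655], 0.45)]
top slot_start [([0.497, 0.205, 0.0341], 0.75), ([0.4552, -0.016, -0.002], 0.62)]
top slot_corner [([0.4781, 0.1639, 0.0301], 0.6)]
top slot_end [([0.5165, 0.143, 0.0315], 0.92), ([0.5803, 0.2767, -0.0018], 0.68)]
top knob_rear []
top knob_right [([0.5769, 0.2776, 0.0032], 0.51)]
top oil_bottle [([0.5988, 0.1809, -0.0034], 0.4)]
top loupe [([0.5809, 0.2782, 0.001], 0.72)]
top oil_cup [([0.4559, -0.018, -0.0027], 0.48)]
top clock_wheel [([0.4674, 0.0571, 0.0091], 0.54)]
1.2 [0.1582 0.5267 0.2313] [-179.996    -0.0003  163.2792] 0.085452601088946 0.0187
```

View pics/top0.png

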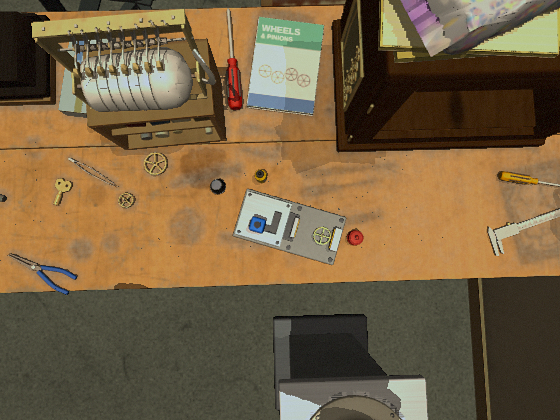

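View pics/scene0.png

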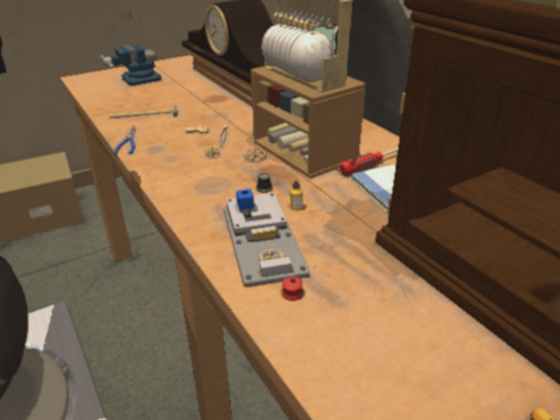

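The pictures show the fixture at about (290,227) in the top view, with the blue knob at (257,225), the slot running right and then up, the bottle at (261,175), the loupe at (218,186) and the pot at (355,237). I'll refine the fixture pose and knob position using depth.

```bash
cat >> h.py <<'E'
def cloud(c):
    im,d=camera(c); k=calibration(c); K=np.array(k["camera_matrix"])
    v,u=np.mgrid[:d.shape[0],:d.shape[1]]
    P=np.stack([(u-K[0,2])/K[0,0]*d,(v-K[1,2])/K[1,1]*d,d],-1)
    W=(P-np.array(k["t"]))@np.array(k["R"]); W[d==0]=np.nan
    return im,W
def knob(c):
    im,W=cloud(c); h=cv2.cvtColor(im,cv2.COLOR_RGB2HSV)
    m=(h[...,0]>100)&(h[...,0]<128)&(h[...,1]>120)&(W[...,2]>.03)&(W[...,2]<.08)&(abs(W[...,0]-.49)<.1)&(abs(W[...,1]-.18)<.1)
    return im,W,W[m]
E
python3 - <<'E'
from h import *
np.set_printoptions(precision=4,suppress=True)
for c in("top","scene"):
    im,W,k=knob(c)
    t=k[k[:,2]>.059]; print(c,"knob",len(k),len(t),np.median(k,0),t.mean(0),t.min(0),t.max(0))
    if len(t)>4: print(cv2.minAreaRect(t[:,:2].astype(np.float32)*1000))
    s=(abs(W[...,0]-.48)<.13)&(abs(W[...,1]-.12)<.18)
    bench=W[s&(abs(W[...,2])<.006)]; print("bench z",np.median(bench[:,2]))
    m=s&(W[...,2]>.008)&(W[...,2]<.04)
    n,l,st,_=cv2.connectedComponentsWithStats(m.astype(np.uint8),connectivity=4)
    i=1+np.argmax(st[1:,4]); p=W[l==i]
    r=cv2.minAreaRect(p[:,:2].astype(np.float32)*1000); print("plate",len(p),r)
    for n in["oil_bottle","loupe","oil_cup"]:
        r=recognise(n,c); print(n,[(w(x["xyz"],c),x["score"]) for x in r[:1]])
k=calibration("top");K=np.array(k["camera_matrix"])
for P in([.158,.527,.231],[0,0,.2]):
    q=K@(np.array(k["R"])@np.array(P)+np.array(k["t"]));print(q[:2]/q[2],q[2])
im,_=camera("top");cv2.imwrite("pics/crop.png",cv2.resize(im[160:290,190:390,::-1],(800,520),interpolation=cv2.INTER_CUBIC))
E
```

```text
top knob 167 163 [0.4905 0.1925 0.0655] [0.4902 0.1929 0.0656] [0.4741 0.1761 0.0611] [0.5056 0.2094 0.0692]
((490.46246337890625, 193.31216430664062), (29.530363082885742, 28.772014617919922), 70.0755615234375)
bench z 0.00014813104401190552
plate 4950 ((486.9130859375, 124.95864868164062), (229.73963928222656, 109.91963958740234), 71.90845489501953)
oil_bottle [(array([0.5915, 0.1815, 0.0415]), 0.7)]
loupe [(array([0.5768, 0.2769, 0.0292]), 0.56)]
oil_cup [(array([ 0.4545, -0.0161,  0.0254]), 0.61)]
scene knob 253 126 [0.4829 0.1834 0.0589] [0.4841 0.1878 0.0648] [0.4707 0.1767 0.0591] [0.499  0.2043 0.0684]
((485.0453796386719, 190.2916717529297), (24.328432083129883, 25.466655731201172), 73.80427551269531)
bench z 0.00014891935544940533
plate 5320 ((477.8569641113281, 103.48457336425781), (275.24871826171875, 110.39818572998047), 71.98219299316406)
oil_bottle [(array([0.5931, 0.1782, 0.0317]), 0.72)]
loupe [(array([0.575 , 0.2748, 0.0198]), 0.49)]
oil_cup [(array([ 0.4553, -0.0248,  0.0211]), 0.62)]
[ 45.466  435.6904] 0.6389326141044684
[378.4853 515.2964] 0.6638121942709173
```

View pics/crop.png

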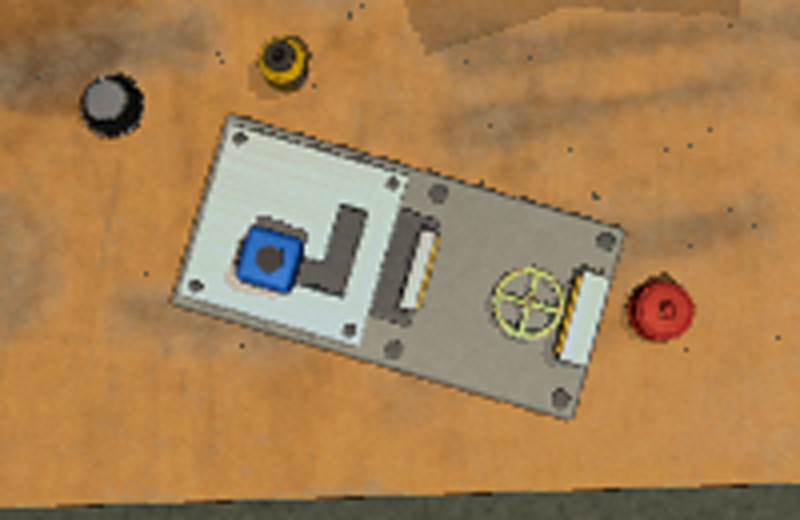

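The fixture's yaw is about -108.1°, so tool x is about −fixture y and tool y about −fixture x. The knob is at fixture (-31, -18) mm. I'll shut the fingers and go to a point above and behind the knob's rear side.

Call:
servo_tool:
  moves:
    - [[0, 0, 1.4], [0, 0, 0], 0]
    - [[0, 0, 0], [-0.038, -0.0155, 0], 0]
    - [[0, 0, 0], [-0.038, -0.0155, 0], 0]
    - [[0, 0, 0], [-0.038, -0.0155, 0], 0]
    - [[0, 0, 0], [-0.038, -0.0155, 0], 0]
    - [[0, 0, 0], [-0.038, -0.0155, 0], 0]
    - [[0, 0, 0], [-0.038, -0.0155, 0], 0]
    - [[0, 0, 0], [-0.038, -0.0155, 0], 0]
    - [[0, 0, 0], [-0.038, -0.0155, 0], 0]
    - [[0, 0, 0], [-0.038, -0.0155, 0], 0]
    - [[0, 0, 0], [-0.038, -0.0155, 0], 0]
    - [[0, 0, 0], [-0.038, -0.0155, 0], 0]
  force: 40

```text
time: 2.85
ee_pos: [0.5036, 0.2334, 0.2314]
tcp_rot: [180.0, 0.0, 161.8]
wrist_force: [-0.5, 0.1, 1.2]
opening: 0.0005
grasp_force: 0.0
```

Call:
servo_tool:
  moves:
    - [[0, 0, 0], [0, -0.001, 0.045], 0]
    - [[0, 0, 0], [0, 0, 0.045], 0]
    - [[0, 0, 0], [0, 0, 0.03], 0]
    - [[0, 0, 0], [0, 0, 0.02], 0]
    - [[0, 0, 0], [0, 0, 0], 0]
    - [[0, 0, 0], [0, 0, 0], 0]

```text
time: 3.45
ee_pos: [0.5022, 0.2338, 0.0919]
tcp_rot: [180.0, 0.0, 161.8]
wrist_force: [0.1, 0.1, -0.6]
opening: 0.0
grasp_force: 0.0
```

Run:
```python
from h import *
np.set_printoptions(precision=4,suppress=True)
o=get_obs();e=np.array(o["ee_pos"]);print(o["time"],e,o["tcp_rot"],o["wrist_force"])
im,W=cloud("scene")
m=(np.linalg.norm(W[...,:2]-e[:2],axis=-1)<.035)&(W[...,2]>.04)&(W[...,2]<.15)
p=W[m]; print(len(p))
if len(p):
    print(p.min(0),p.max(0)); b=p[p[:,2]<p[:,2].min()+.02]; print(np.percentile(p[:,2],[1,5]))
    E=np.array([[-.3107,-.9505],[.9505,-.3107]]); f=(b[:,:2]-e[:2])@E.T; print("tip rel TCP in fixture axes",f.min(0),f.max(0))
cv2.imwrite("pics/s1.png",cv2.resize(im[100:300,150:400,::-1],(750,600),interpolation=cv2.INTER_CUBIC))
```

```text
3.45 [0.5022 0.2338 0.0919] [179.9983   0.0058 161.8477] [ 0.1053  0.0534 -0.5651]
300
[0.4781 0.1989 0.0503] [0.5093 0.2639 0.1484]
[0.0642 0.0663]
tip rel TCP in fixture axes [ 0.0259 -0.0156] [0.034  0.0131]
```

View pics/s1.png

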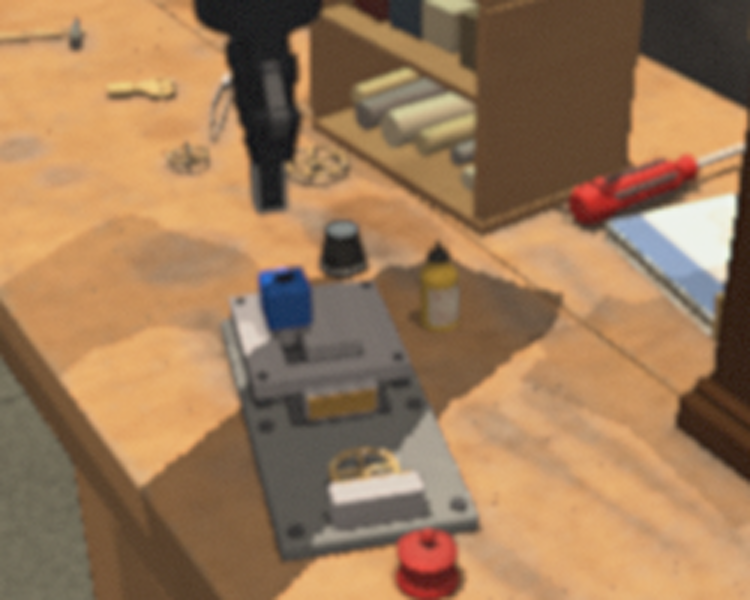

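Call:
servo_tool:
  moves:
    - [[0, 0, 0], [-0.001, 0, 0.025], 0]
    - [[0, 0, 0], [0, 0, 0.022], 0]
    - [[0, 0, 0], [0, 0, 0], 0]
    - [[0, 0, 0], [0, -0.008, 0], 0]
    - [[0, 0, 0], [0, -0.005, 0], 0]
    - [[0, 0, 0], [0, -0.005, 0], 0]
    - [[0, 0, 0], [0, -0.005, 0], 0]
    - [[0, 0, 0], [0, -0.005, 0], 0]
    - [[0, 0, 0], [0, -0.005, 0], 0]
    - [[0, 0, 0], [0, 0, 0], 0]

```text
time: 4.5
ee_pos: [0.4926, 0.2013, 0.0443]
tcp_rot: [-180.0, -0.0, 161.8]
wrist_force: [0.4, 0.4, 0.1]
opening: -0.0
grasp_force: 0.3
```

```bash
cat >> h.py <<'E'
EF=np.array([[-.3107,-.9505],[.9505,-.3107]]); O=np.array([.4978,.1583])
def rep(c="top"):
    o=get_obs();e=np.array(o["ee_pos"]);f=np.array(o["wrist_force"])
    print(o["time"],"tcp_f",EF@(e[:2]-O),e[2],"F_f",EF@f[:2],f[2])
    im,W,k=knob(c); t=k[(k[:,2]>.059)&(k[:,2]<.072)]; print(c,len(t))
    if len(t)>10:
        q=(t[:,:2]-O)@EF.T; print("knob_f mean",q.mean(0),q.min(0),q.max(0))
    return im
E
python3 -c "
from h import *
np.set_printoptions(precision=4,suppress=True)
rep();rep('scene')"
```

```text
4.5 tcp_f [-0.0393 -0.0183] 0.04431614680153906 F_f [-0.47    0.3066] 0.1451731625039518
top 0
4.55 tcp_f [-0.0394 -0.0184] 0.04409251753476118 F_f [0.2124 0.4813] -0.2541345409466453
scene 140
knob_f mean [-0.0043 -0.022 ] [-0.0254 -0.035 ] [ 0.0073 -0.0085]
```

Call:
servo_tool:
  moves:
    - [[0, 0, 0], [0, -0.004, 0], 0]
    - [[0, 0, 0], [0, -0.004, 0], 0]
    - [[0, 0, 0], [0, -0.003, 0], 0]
    - [[0, 0, 0], [0, -0.002, 0], 0]
    - [[0, 0, 0], [0, 0, 0], 0]

```text
time: 5.1
ee_pos: [0.4886, 0.1894, 0.0442]
tcp_rot: [-180.0, -0.0, 161.9]
wrist_force: [1.1, 2.1, -0.4]
opening: -0.0002
grasp_force: 0.6
```

Call:
servo_tool:
  moves:
    - [[0, 0, 0], [0, -0.002, 0], 0]
    - [[0, 0, 0], [0, 0, 0], 0]

```text
time: 5.3
ee_pos: [0.4881, 0.1877, 0.0442]
tcp_rot: [-180.0, -0.0, 161.9]
wrist_force: [1.2, 2.2, -0.2]
opening: 0.0
grasp_force: 0.8
```

Call:
servo_tool:
  moves:
    - [[0, 0, 0], [0, -0.001, 0], 0]
    - [[0, 0, 0], [0, 0, 0], 0]

```text
time: 5.5
ee_pos: [0.4878, 0.1869, 0.0443]
tcp_rot: [180.0, -0.0, 161.9]
wrist_force: [-0.2, 2.1, -1.6]
opening: 0.0004
grasp_force: 1.1
```

Call:
servo_tool:
  moves:
    - [[0, 0, 0], [0, -0.0015, 0], 0]
    - [[0, 0, 0], [0, 0, 0], 0]

```text
time: 5.7
ee_pos: [0.4877, 0.1863, 0.0444]
tcp_rot: [179.9, -0.0, 161.9]
wrist_force: [1.1, 8.2, -2.9]
opening: -0.0001
grasp_force: 3.9
```

Call:
servo_tool:
  moves:
    - [[0, 0, 0], [0, -0.0015, 0], 0]
    - [[0, 0, 0], [0, 0, 0], 0]

```text
time: 5.9
ee_pos: [0.4876, 0.1859, 0.0446]
tcp_rot: [179.7, 0.0, 161.9]
wrist_force: [2.5, 13.0, -3.7]
opening: -0.0001
grasp_force: 6.6
```

Call:
servo_tool:
  moves:
    - [[0, 0, 0], [0, -0.0015, 0], 0]
    - [[0, 0, 0], [0, 0, 0], 0]

```text
time: 6.1
ee_pos: [0.4875, 0.1854, 0.0449]
tcp_rot: [179.6, 0.0, 162.0]
wrist_force: [3.7, 19.2, -4.1]
opening: -0.0001
grasp_force: 9.3
```

```bash
python3 -c "
from h import *
np.set_printoptions(precision=4,suppress=True)
im=rep('scene');cv2.imwrite('pics/s2.png',cv2.resize(im[130:280,190:340,::-1],(600,600),interpolation=cv2.INTER_CUBIC))"
```

```text
6.1 tcp_f [-0.0226 -0.0182] 0.04486286878831656 F_f [-19.3634  -2.4357] -4.1086422899836155
scene 157
knob_f mean [ 0.0103 -0.022 ] [-0.009  -0.0351] [ 0.0207 -0.0082]
```

View pics/s2.png

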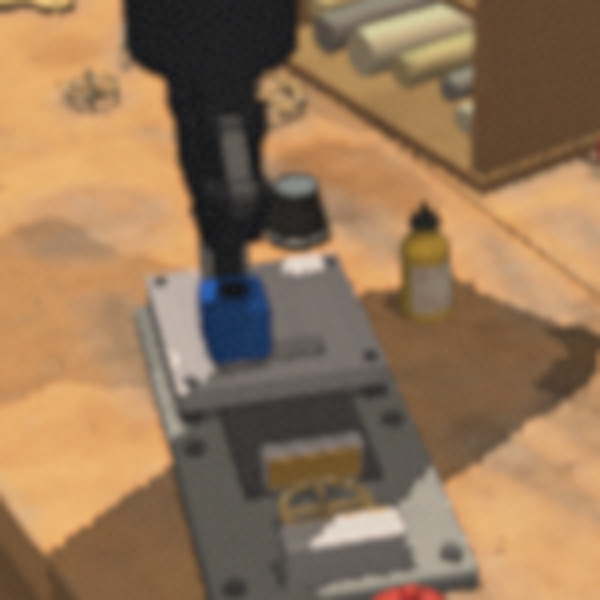

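Knob hit the hard stop at the corner: 19 N on the tool, jaw against the wheel. Now I back off and go round to the knob's right side.

Call:
servo_tool:
  moves:
    - [[0, 0, 0], [0, 0.006, 0], 0]
    - [[0, 0, 0], [0, 0.01, 0], 0]
    - [[0, 0, 0], [0.01, 0, 0], 0]
    - [[0, 0, 0], [0.02, 0, 0], 0]
    - [[0, 0, 0], [0.012, 0, 0], 0]
    - [[0, 0, 0], [0, 0, 0], 0]
    - [[0, 0, 0], [0, 0, 0], 0]

```text
time: 6.85
ee_pos: [0.4516, 0.2109, 0.0445]
tcp_rot: [180.0, 0.0, 161.9]
wrist_force: [0.0, 0.6, 0.2]
opening: -0.0
grasp_force: 0.0
```

Call:
servo_tool:
  moves:
    - [[0, 0, 0], [0, -0.012, 0], 0]
    - [[0, 0, 0], [0, -0.016, 0], 0]
    - [[0, 0, 0], [0, -0.012, 0], 0]
    - [[0, 0, 0], [0, 0, 0], 0]
    - [[0, 0, 0], [-0.008, 0, 0], 0]
    - [[0, 0, 0], [-0.005, 0, 0], 0]
    - [[0, 0, 0], [-0.005, 0, 0], 0]
    - [[0, 0, 0], [-0.005, 0, 0], 0]
    - [[0, 0, 0], [0, 0, 0], 0]

```text
time: 7.75
ee_pos: [0.4615, 0.1657, 0.0441]
tcp_rot: [-180.0, -0.0, 161.9]
wrist_force: [-0.7, 0.1, -0.8]
opening: -0.0002
grasp_force: 0.0
```

```bash
python3 -c "
from h import *
np.set_printoptions(precision=4,suppress=True)
im=rep('scene');rep('top')"
```

```text
7.75 tcp_f [ 0.0043 -0.0368] 0.04407674181284081 F_f [ 0.1233 -0.6909] -0.8252413973066237
scene 124
knob_f mean [ 0.0135 -0.0136] [-0.0041 -0.0264] [0.022  0.0003]
7.8 tcp_f [ 0.0043 -0.037 ] 0.04405034463221025 F_f [0.5361 0.1991] -0.41629677807810694
top 0
```

Call:
servo_tool:
  moves:
    - [[0, 0, 0], [-0.005, 0, 0], 0]
    - [[0, 0, 0], [-0.005, 0, 0], 0]
    - [[0, 0, 0], [-0.005, 0, 0], 0]
    - [[0, 0, 0], [-0.004, 0, 0], 0]
    - [[0, 0, 0], [-0.003, 0, 0], 0]
    - [[0, 0, 0], [-0.002, 0, 0], 0]
    - [[0, 0, 0], [0, 0, 0], 0]

```text
time: 8.55
ee_pos: [0.484, 0.1581, 0.0442]
tcp_rot: [-180.0, 0.0, 161.9]
wrist_force: [0.5, 0.4, -0.2]
opening: 0.0001
grasp_force: 0.4
```

Call:
servo_tool:
  moves:
    - [[0, 0, 0], [-0.002, 0, 0], 0]
    - [[0, 0, 0], [0, 0, 0], 0]

```text
time: 8.75
ee_pos: [0.4858, 0.1575, 0.0443]
tcp_rot: [-180.0, 0.0, 161.9]
wrist_force: [0.3, -0.0, -1.7]
opening: -0.0
grasp_force: 0.6
```

Call:
servo_tool:
  moves:
    - [[0, 0, 0], [-0.002, 0, 0], 0]
    - [[0, 0, 0], [0, 0, 0], 0]

```text
time: 8.95
ee_pos: [0.4873, 0.1571, 0.0443]
tcp_rot: [-180.0, -0.0, 161.9]
wrist_force: [-4.7, 0.8, 0.9]
opening: 0.0001
grasp_force: 2.1
```

Call:
servo_tool:
  moves:
    - [[0, 0, 0], [-0.0015, 0, 0], 0]
    - [[0, 0, 0], [0, 0, 0], 0]

```text
time: 9.15
ee_pos: [0.4876, 0.1569, 0.0443]
tcp_rot: [180.0, -0.2, 161.9]
wrist_force: [-11.0, 2.3, 4.8]
opening: 0.0005
grasp_force: 5.8
```

The knob is at the stop. I'll retreat sideways and up, then check.

Call:
servo_tool:
  moves:
    - [[0, 0, 0], [0.006, 0, 0], 0]
    - [[0, 0, 0], [0.015, 0, 0], 0]
    - [[0, 0, 0], [0.02, 0, -0.02], 0]
    - [[0, 0, 0], [0.03, 0, -0.04], 0]
    - [[0, 0, 0], [0.045, 0.02, -0.03], 0]
    - [[0, 0, 0], [0.045, 0.04, 0], 0]
    - [[0, 0, 0], [0.03, 0.045, 0], 0]
    - [[0, 0, 0], [0, 0.04, 0], 0]
    - [[0, 0, 0], [0, 0, 0], 0]
    - [[0, 0, 0], [0, 0, 0], 0]

```text
time: 10.15
ee_pos: [0.3629, 0.337, 0.13]
tcp_rot: [-180.0, 0.0, 162.0]
wrist_force: [-0.7, -0.2, 0.3]
opening: 0.0002
grasp_force: 0.0
```

```bash
python3 -c "
from h import *
np.set_printoptions(precision=4,suppress=True)
rep('scene');im=rep('top')
for n in['oil_bottle','loupe','oil_cup']:
    r=recognise(n,'top');print(n,[w(x['xyz'],'top') for x in r[:1]])
cv2.imwrite('pics/e.png',cv2.resize(im[160:290,190:390,::-1],(800,520),interpolation=cv2.INTER_CUBIC))"
```

```text
10.15 tcp_f [-0.1279 -0.1837] 0.12996177222128086 F_f [ 0.3909 -0.6038] 0.2695987711412165
scene 147
knob_f mean [0.0116 0.0128] [-0.0054 -0.0005] [0.021  0.0263]
10.2 tcp_f [-0.1273 -0.1834] 0.13016912691863716 F_f [0.14   0.4225] -1.3333588791465676
top 167
knob_f mean [0.0057 0.0165] [-0.0089  0.0018] [0.02   0.0319]
oil_bottle []
loupe [array([0.5778, 0.2754, 0.0331])]
oil_cup [array([ 0.4541, -0.0136,  0.0222])]
```

View pics/e.png

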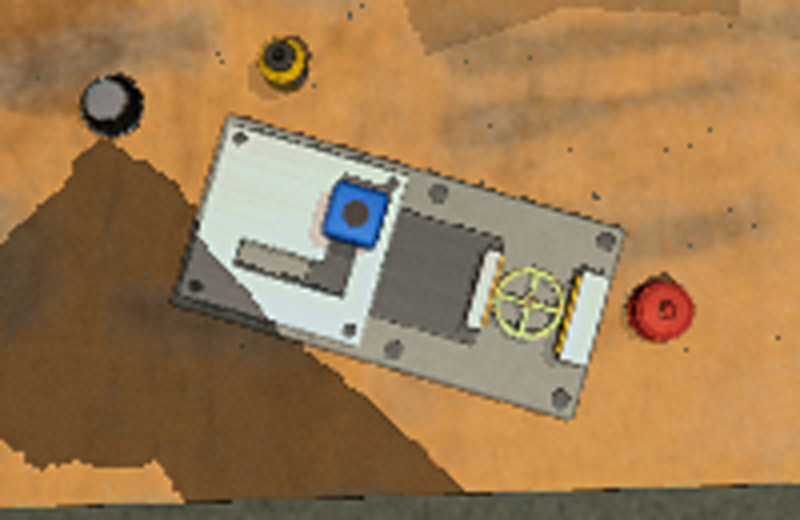

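The knob now sits at the end of the short leg, at crop (355,214). The jaw is on the wheel, and the bottle, loupe and pot are where they were. Handing in.

```bash
python3 -c "
from workcell import *
print(job_done())"
```

```text
the job is handed in; nothing more can be done
None
```

I pushed the knob to the hard stop at the corner and then to the end of the short leg, so the jaw is closed on the wheel and locked. The last picture shows the bottle, loupe and pot where they stood. The job is handed in, but no verdict came back.

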